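Unlock the curing unit, open its tray and load the lens jig

ROBOT

A 6-joint arm with a two-finger parallel gripper is mounted at the origin on the work surface. World frame = base frame: x ahead of the robot, y to its left, z up, the work surface at z = 0. Lengths are in m, angles in rad, forces in N, time in s.
With the tool pointing down it reaches from about 0.375 to 0.975 m from the base axis. Payload 3.8 kg.
Tool frame: the origin (TCP) lies between the finger pads; the fingertips stand 22 mm ahead of it and the grasp point (between the pads) lies 3 mm ahead of it (r.tcp_to_tips is the distance from the TCP to the fingertips, in m); x points along the fingers, z is the direction in which the jaws open and shut, and the axes are right-handed (so a half turn about x gives the same grasp; the last joint's range is limited). The gripper opens to 85 mm and grips with 20 to 120 N. Pads are 22 mm wide; open, the fingers measure 114 mm over their backs; the gripper's body (76 mm by 85 mm) begins 54 mm behind the grasp point. The pads swing forward as they close: fully open they stand 13 mm farther back than shut.
Start: joints at [1.093, 0.264, 1.604, -0, 1.274, -0.037], TCP at [0.288, 0.61, 0.253] pointing down, gripper open.
Joint ranges: [-2.63, 2.63], [-0.94, 2.18], [0.31, 2.57], [-1.31, 4.45], [0, 2.66], [-2.55, 2.55]. Speed limits (rad/s): [2.57, 2.57, 3.14, 3.14, 3.14, 3.14].

INTERFACE

Orientations are given as a 3x3 rotation matrix whose columns are the frame's x, y, z axes.
In Python, from plant import status, vision, order, r gives the robot as it stands.
- The arm moves only by the tool play_rows, never from a script. Its argument "deltas" is a list of rows, each a list of 4 numbers: the shift along the world's x, y, z in mm, then the turn about the world's z in rad. In form: [[dx, dy, dz, spin], ...]. A call has 1 to 5 rows; each row is the pose to reach, as a shift and turn from the pose measured when the call began; what a row does not reach only later rows make up. A row lasts 1/12 s, in which the tool goes at most 41.7 mm and 7.16 degrees, less where a joint would pass 70% of its speed; a pose out of reach is approached as far as the arm can. A call with a gripper value outside its range is refused whole. "grip" is the gripper command: -1 is fully open, 1 is shut, values between are in proportion, set as the call begins (left out, the last holds). The fingers move at their own pace and stop on an object; the grip force is fixed at half the most. Time passes only in rows, so rows that repeat a pose let the fingers close. It gives the time, the measured TCP pose, the force and the opening at its end, in the units of the state.
- status.get_obs(): the state, without advancing time (a new reading comes with each control period).
- vision.get_image(name): name is "scene" or "top"; returns (picture, depth): 400x640x3 uint8, red, green, blue; 400x640 float32, m along the optical axis (not along the pixel's ray), 0 where there is no reading.
- vision.camera_info(name): a dict with "vertical_fov" (degrees; the focal length in pixels is half the picture's height over the tangent of half this angle, whatever the lens; pixels are square), "cx", "cy" (the principal point, pixels), "T" (4x4, takes a point from camera to world coordinates). Camera axes: x right, y down, z forward; pixel columns grow to the right and rows downward; lengths in m; the calibration is good to about 2 mm. A picture is of the moment at which its call begins. camera_info takes no time and is no camera call.
- order.finish_job(): hands the job in, once; it reports no verdict.
The state is a dict: "t": time; "joint_positions": joint angles; "qvel": joint speeds; "tau": joint torques, N m; "tcp_pos": TCP position; "tcp_rot": TCP orientation; "wrist_force": force on the tool from outside, world axes, zero at the start; "ft_torque": the same for the moment, N m; "opening": finger opening in m.
Only numpy, scipy, OpenCV 4.12 (cv2) and the standard library are available. Lean on these libraries where they do the work, as an engineer would, in place of code of your own. Each camera call takes 0.05 s, during which the arm holds its last target.

TASK

The lens jig lying on the metal tin is ready for the UV curing unit. Slide the unit's lock tab out from under its mushroom button, press the button so that the tray springs fully out, then lay the jig across the two ribs in the tray: lens up, lengthwise with the tray's travel, square and centred on the ribs. The cement is still soft, so keep the jig level and set it down gently; leave the tray open and everything else on the bench where it is.

Things in the scene. Friction and masses are not known exactly. Their poses are not given: they have to be found in the camera images.
- curer: The UV curing unit, a fixed white housing 300 mm deep (its x), 240 mm wide (its y), with a flat top deck 140 mm above the bench. Origin: centre of its underside on the bench, z up; its front, where the tray comes out, faces its own -x. On the deck, towards the rear (60 to 115 mm behind the middle), a black console stands up 32 mm.
- tab_lug (a point): Centre of the thumb lug of the aluminium lock tab on the deck: 26 mm along the unit's x, 14 mm along its y, 28 mm tall, foot 9 mm above the deck. Axes parallel to the unit's. The tab is a flat forked plate 90 mm long, 36 mm wide, between two guide rails 11 mm high; its fork reaches under the button's head. Locked, the lug stands 62 mm from the button's axis on the unit's -y side.
- tab (a joint): How far the lock tab has been slid from locked, in m, along the unit's -y (away from the button): 0 fully locked, 0.042 at its end stop. The fork is clear of the button's head from 0.032 on. Moving it takes about 2 N; it stays where it is left.
- button_top (a point): Centre of the top face of the grey mushroom release button, 40 mm in diameter, on the deck; its top is 20.5 mm above the deck when up. It is pressed straight down.
- button (a joint): How far the button is pressed, in m: 0 up, 0.0085 fully down. It frees the tray at about 0.0055. Fully down takes about 5 to 6 N; it springs back when let go. With the tab under it, it cannot go down.
- tray (a joint): How far the tray has come out of the unit's front, in m: 0 shut and latched, 0.16 fully out. Once freed, a spring drives it out by itself along the unit's -x in 2 to 3 s and holds it with some 3 N. Its black front panel is 200 mm wide, its top 94 mm above the bench; fully out, the panel is 74 mm beyond the middle of the ribs and the unit's front face 76 mm behind it.
- rest (a point): Middle of the tray's two ribs, level with their flat tops; moves with the tray, axes parallel to the unit's (x along its travel). The ribs are walls 8 mm thick, 52 mm wide along y, 22 mm above the tray floor, standing 36 mm either side of this point along x, tops 54 mm above the bench. Tray fully out: 226 mm in front of the unit's middle.
- jig_center (a point): Centre of the lens jig, a loose aluminium bar 110 mm long (its x), 46 mm wide (its y), 22 mm tall (its z, up), about 0.25 kg, with a 34 mm round lens in a dark ring in the middle of its top. It starts flat on the tin's lid.
- tin: The fixed flat metal tin, 214 by 154 mm (x, y), top 52 mm above the bench. Origin: centre of its underside.
- objective: Loose microscope objective standing on end, 33 mm across, 56 mm tall; leave it alone. Origin at its foot.
- dish: Loose clear covered dish, 92 mm across, 16 mm tall; leave it alone. Origin at its underside.
- slide_box: Loose grey slide box, 92 by 102 by 34 mm; leave it alone. Origin at its underside.
- parallel: Loose plain dark steel bar, 120 by 30 by 30 mm, without a lens; leave it alone. Origin at its underside.
- driver: Loose screwdriver, 200 mm long, lying on the bench; leave it alone. Origin under its middle.
- spanner: Loose flat spanner, 160 mm long; leave it alone. Origin under its middle.
- blower: Loose black rubber dust blower standing on end, 64 mm across, 120 mm tall; leave it alone. Origin at its foot.
Not all that is in view belongs to the job. There is more than one size of the part that bears jig_center; the job needs the smallest.

How it is judged:
By the outcome, as a careful person would: the job done as asked, in the order asked, and still so for the second after the job is handed in, with the robot touching nothing.
It also fails if it takes over 64 s, if anything falls off the work surface, if the arm or the gripper's body presses on something with over 40 N, if the wrist force passes 120 N, or if a joint passes its speed limit or range.

## Working session

There is one attempt and no reset: what is moved stays moved. The work goes in short steps, Python scripts to look and compute and a tool call to move; the robot and the scene stay as the last step left them, time stands still between calls to the robot, and variables do not carry over. Pictures are saved under pics/ and viewed, and the job is handed in when it is done.

Besides the shell and the picture viewer there is one more tool, called after "Emit:" as name([rows], argument=value, ...), one row to a line, values as JSON. play_rows: Moves the arm, as the interface text tells. Its arguments: {"type":"object","properties":{"deltas":{"type":"array","items":{"type":"array","items":{"type":"number"}}},"grip":{"type":"number"}},"required":["deltas"]}

```bash
ls; mkdir -p pics; python3 - <<'E'
from plant import status, vision, order, r
import cv2,numpy as np
s=status.get_obs()
print({k:np.round(v,3).tolist() for k,v in s.items()})
for n in("scene","top"):
    p,d=vision.get_image(n); np.savez(f"{n}0.npz",p=p,d=d)
    cv2.imwrite(f"pics/{n}0.png",p[:,:,::-1])
    c=vision.camera_info(n);print(n,c)
E
```

```text
pics
{'t': 0.0, 'joint_positions': [1.093, 0.265, 1.605, -0.0, 1.274, -0.037], 'qvel': [0.0, -0.002, -0.0, 0.0, -0.0, 0.001], 'tau': [-0.0, -51.512, -36.731, -0.0, 0.013, -0.0], 'tcp_pos': [0.288, 0.61, 0.252], 'tcp_rot': [[-0.001, -0.904, 0.427], [-0.002, 0.427, 0.904], [-1.0, 0.0, -0.002]], 'wrist_force': [0.005, 0.054, -0.277], 'ft_torque': [-0.01, -0.006, 0.002], 'opening': 0.086}
scene {'vertical_fov': 46.508040478531875, 'cx': 309.3597817733808, 'cy': 206.3484900012329, 'T': array([[-0.64574887,  0.43880405, -0.6248675 ,  1.40997763],
       [ 0.76341505,  0.3556616 , -0.53916815,  0.87937134],
       [-0.01434779, -0.82520048, -0.56465769,  0.88729954],
       [ 0.        ,  0.        ,  0.        ,  1.        ]])}
top {'vertical_fov': 53.87919030922798, 'cx': 312.4469184291082, 'cy': 197.66023216143745, 'T': array([[-0.0075705 , -0.99469196,  0.10261867,  0.46266961],
       [-0.99994938,  0.00821058,  0.00581647,  0.13506494],
       [-0.00662816, -0.10256944, -0.99470376,  1.19498518],
       [ 0.        ,  0.        ,  0.        ,  1.        ]])}
```

View pics/scene0.png

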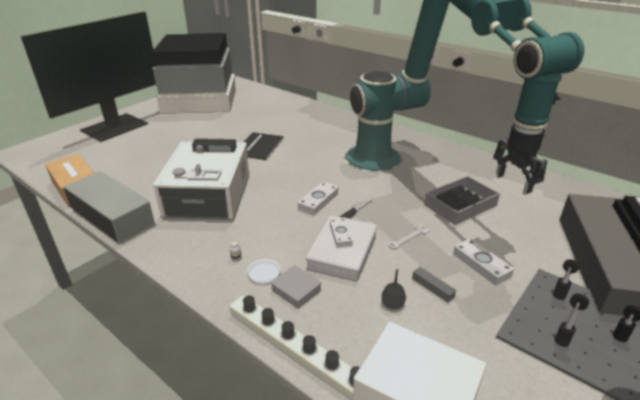

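View pics/top0.png

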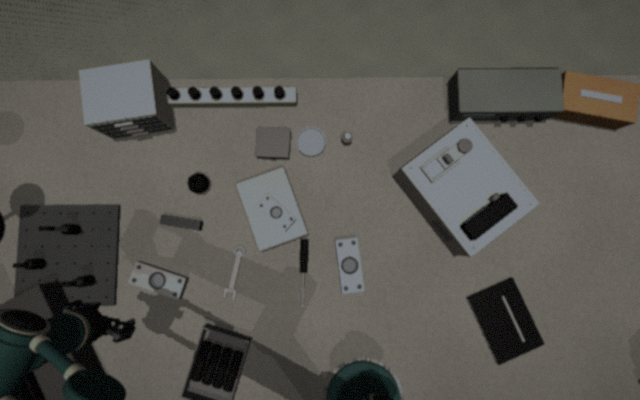

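Jig-like things in the top image: on the tin (276,212), and two on the bench at (349,265) and (158,280). There is also the lens-less steel parallel at (181,222). By description, the right one is the small jig on the tin. Next is a close crop and measurements.

```bash
cat > h.py <<'E'
import numpy as np,cv2
from plant import vision
def cloud(n,d):
    c=vision.camera_info(n);f=200/np.tan(np.radians(c["vertical_fov"])/2)
    v,u=np.mgrid[0:400,0:640]
    P=np.stack([(u-c["cx"])/f*d,(v-c["cy"])/f*d,d],-1)
    W=P@c["T"][:3,:3].T+c["T"][:3,3]; W[d<=0]=np.nan
    return W
def proj(n,X):
    c=vision.camera_info(n);f=200/np.tan(np.radians(c["vertical_fov"])/2)
    p=(np.atleast_2d(X)-c["T"][:3,3])@c["T"][:3,:3]
    return np.c_[p[:,0]/p[:,2]*f+c["cx"],p[:,1]/p[:,2]*f+c["cy"]]
def crop(img,x0,x1,y0,y1,k,fn):
    cv2.imwrite(fn,cv2.convertScaleAbs(cv2.resize(img[y0:y1,x0:x1,::-1],None,fx=k,fy=k,interpolation=cv2.INTER_CUBIC),alpha=1.5,beta=10))
E
python3 - <<'E'
from h import *
for n in("top","scene"):
    z=np.load(n+"0.npz");p,d=z["p"],z["d"];W=cloud(n,d);np.save(n+"W.npy",W)
    if n=="top":
        crop(p,225,365,155,305,4,"pics/tin.png");crop(p,390,550,110,260,5,"pics/cur.png")
        for u,v in[(276,212),(349,265),(158,280),(464,146),(447,158),(430,170),(460,185),(488,215),(250,195),(300,350),(105,330)]:print(u,v,W[v,u].round(4))
        m=(W[...,2]>.044)&(W[...,2]<.058);m[:, :220]=0;m[:,325:]=0
        a=W[m][:,:2].astype(np.float32);print('tin',cv2.minAreaRect(a),np.median(W[m][:,2]))
        m=(W[...,2]>.064)&(W[...,2]<.085);m[:, :220]=0;m[:,325:]=0;m[:150]=0;m[260:]=0
        a=W[m][:,:2].astype(np.float32);print('jig',len(a),cv2.minAreaRect(a),a.mean(0),np.median(W[m][:,2]))
        m=(W[...,2]>.13)&(W[...,2]<.147);m[:, :385]=0;m[:,560:]=0;m[:115]=0;m[260:]=0
        a=W[m][:,:2].astype(np.float32);print('deck',len(a),cv2.minAreaRect(a),np.median(W[m][:,2]))
    else:
        crop(p,140,260,125,225,6,"pics/cur_s.png")
E
```

```text
276 212 [0.5381 0.246  0.0734]
349 265 [0.3841 0.0365 0.0298]
158 280 [0.3453 0.5928 0.0349]
464 146 [ 0.7047 -0.2647  0.161 ]
447 158 [ 0.6698 -0.2134  0.1743]
430 170 [ 0.645  -0.1791  0.1357]
460 185 [ 0.6025 -0.2569  0.1403]
488 215 [ 0.5193 -0.3146  0.1705]
250 195 [0.5898 0.3242 0.0529]
300 350 [1.366e-01 1.820e-01 1.000e-04]
105 330 [0.2756 0.5748 0.3529]
tin ((0.46578946709632874, 0.28446879982948303), (0.8917803764343262, 0.2530091404914856), 0.9077989459037781) 0.051009445745350046
jig 619 ((0.5392241477966309, 0.24698853492736816), (0.11082775890827179, 0.04582374170422554), 48.18190002441406) [0.538529   0.24634531] 0.07326521304190048
deck 7871 ((0.6016689538955688, -0.2842426896095276), (0.2997169494628906, 0.24266456067562103), 36.357810974121094) 0.13926319160977996
```

View pics/tin.png

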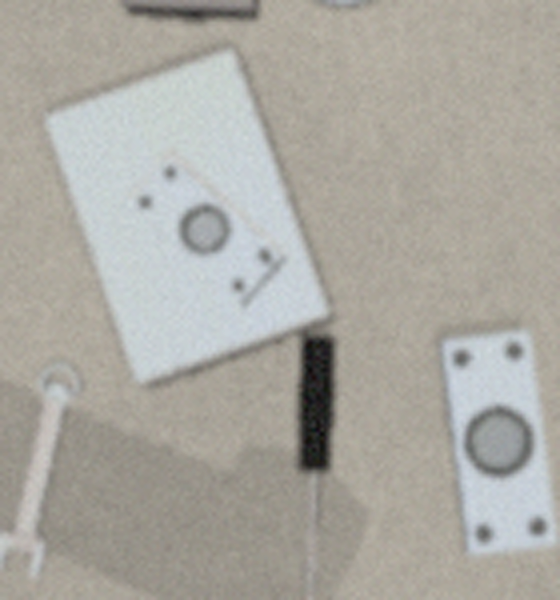

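View pics/cur.png

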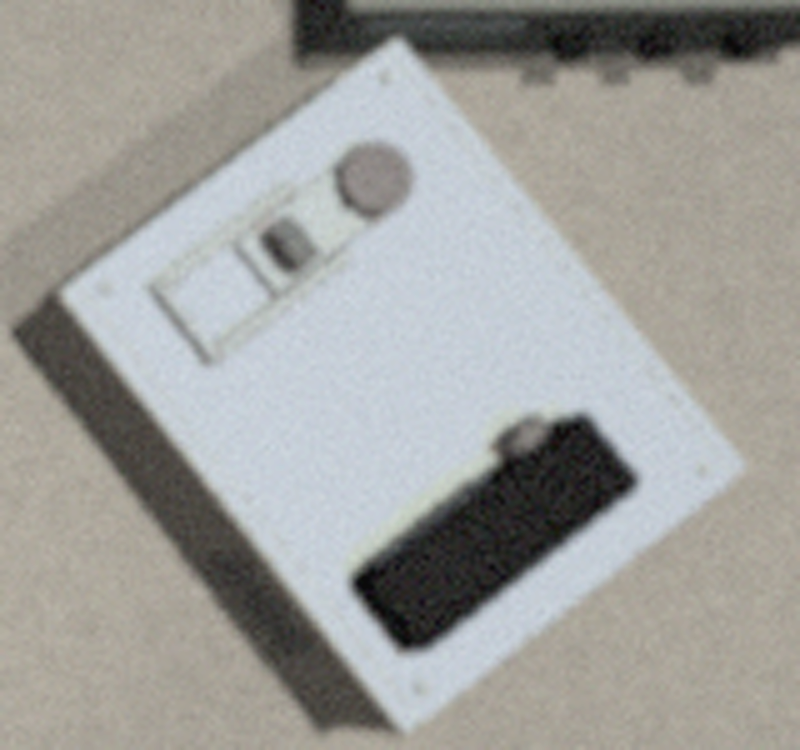

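View pics/cur_s.png

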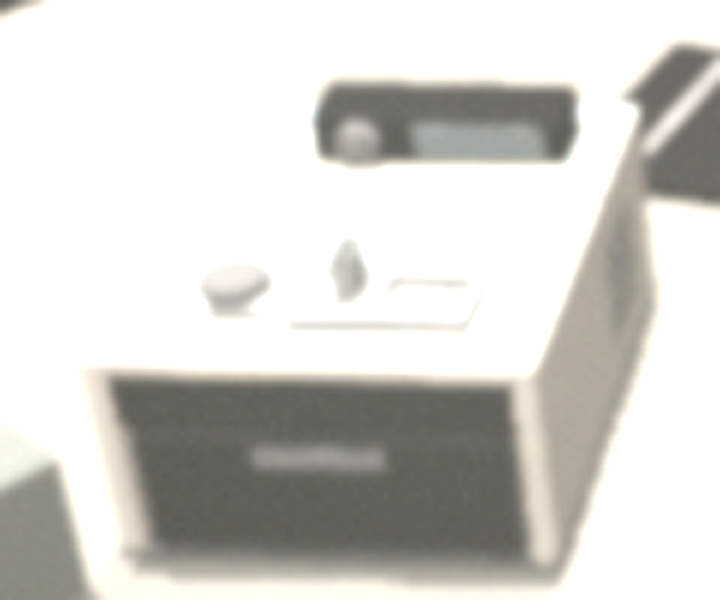

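The top crop confirms the smallest jig, 111 × 46 mm, lying on the tin at (0.539, 0.247) with its top at 0.073 m. The other two are larger. On the unit, the front faces up-left, the button is at px (464,146) and the lug at (447,158), 62 mm apart as described. Next I'll refine these and compute the moves.

```bash
python3 - <<'E'
from h import *
from plant import r
print(r.tcp_to_tips,[a for a in dir(r) if a[0]!='_'])
a=np.radians(36.36);ux=-np.array([np.cos(a),np.sin(a)]);uy=np.array([-ux[1],ux[0]])
for n in("top","scene"):
    W=np.load(n+"W.npy").reshape(-1,3)
    L=np.c_[(W[:,:2]-[.6017,-.2842])@np.c_[ux,uy],W[:,2]]
    def pr(nm,m):
        q=L[m]; print(n,nm,len(q),'med',np.median(q,0).round(4),'mid',((np.percentile(q,3,axis=0)+np.percentile(q,97,axis=0))/2).round(4),'ext',np.ptp(q,axis=0).round(4))
    near=(abs(L[:,0]+.1)<.06)
    pr('deck',(abs(L[:,0])<.17)&(abs(L[:,1])<.14)&(abs(L[:,2]-.14)<.006))
    pr('btn',near&(L[:,1]>-.02+.02)&(L[:,1]<.1)&(L[:,2]>.154)&(L[:,2]<.166))
    pr('lug',near&(L[:,1]>-.06)&(L[:,1]<.03)&(L[:,2]>.166)&(L[:,2]<.19))
E
```

```text
0.022 ['IKError', 'tcp_to_tips']
top deck 7760 med [-0.0067 -0.0014  0.1393] mid [-0.0002 -0.0009  0.1394] ext [0.2997 0.2423 0.012 ]
top btn 173 med [-0.0951  0.0487  0.1598] mid [-0.095   0.049   0.1595] ext [0.0378 0.039  0.0102]
top lug 66 med [-0.0956 -0.015   0.175 ] mid [-0.0951 -0.0133  0.1729] ext [0.026  0.0143 0.0134]
scene deck 2430 med [-0.028  -0.0058  0.1389] mid [-0.0169 -0.0009  0.1395] ext [0.3052 0.2422 0.012 ]
scene btn 75 med [-0.1041  0.0482  0.1585] mid [-0.0996  0.0498  0.1582] ext [0.0421 0.037  0.0096]
scene lug 36 med [-0.1028 -0.0137  0.1738] mid [-0.0974 -0.0132  0.1722] ext [0.0298 0.0144 0.0117]
```

Emit:
play_rows([
  [15,-33,0,-0.083],
  [30,-66,5,-0.166],
  [46,-99,10,-0.249],
  [61,-132,10,-0.332],
  [76,-165,15,-0.415],
])

```text
t: 0.52
tcp_pos: [0.3636, 0.4429, 0.2658]
tcp_rot: [[-0.003, -0.653, 0.757], [-0.003, 0.757, 0.653], [-1.0, -0.0, -0.004]]
wrist_force: [0.8, -0.1, 0.8]
opening: 0.0851
```

Emit:
play_rows([
  [15,-33,0,-0.083],
  [30,-66,0,-0.166],
  [46,-99,0,-0.249],
  [61,-132,0,-0.332],
  [76,-165,0,-0.415],
])

```text
t: 0.93
tcp_pos: [0.4396, 0.2761, 0.2654]
tcp_rot: [[-0.004, -0.288, 0.957], [-0.002, 0.957, 0.288], [-1.0, -0.001, -0.005]]
wrist_force: [0.1, -0.1, -1.2]
opening: 0.0854
```

Emit:
play_rows([
  [15,-33,0,-0.083],
  [30,-66,0,-0.166],
  [46,-99,0,-0.249],
  [61,-132,0,-0.332],
  [76,-165,0,-0.415],
], grip=0.06)

```text
t: 1.35
tcp_pos: [0.5157, 0.1093, 0.265]
tcp_rot: [[-0.005, 0.126, 0.992], [0.0, 0.992, -0.126], [-1.0, -0.001, -0.005]]
wrist_force: [0.2, 0.7, -0.4]
opening: 0.0402
```

Emit:
play_rows([
  [15,-33,0,-0.083],
  [31,-66,0,-0.166],
  [46,-99,0,-0.249],
  [62,-131,0,-0.332],
  [78,-163,0,-0.405],
])

```text
t: 1.77
tcp_pos: [0.5938, -0.0556, 0.2645]
tcp_rot: [[-0.006, 0.511, 0.86], [0.002, 0.86, -0.511], [-1.0, -0.001, -0.006]]
wrist_force: [0.2, 0.1, 0.6]
opening: 0.0402
```

Emit:
play_rows([
  [15,-33,0,-0.083],
  [31,-66,0,-0.166],
  [46,-99,0,-0.249],
  [62,-131,0,-0.332],
  [78,-163,0,-0.405],
])

```text
t: 2.18
tcp_pos: [0.672, -0.2203, 0.2637]
tcp_rot: [[-0.005, 0.811, 0.585], [0.005, 0.585, -0.811], [-1.0, -0.001, -0.007]]
wrist_force: [0.9, -0.0, 0.6]
opening: 0.04
```

Emit:
play_rows([
  [0,0,0,0],
  [0,0,0,0],
])

```text
t: 2.35
tcp_pos: [0.6717, -0.2223, 0.2619]
tcp_rot: [[-0.008, 0.812, 0.583], [0.006, 0.583, -0.812], [-1.0, -0.003, -0.009]]
wrist_force: [-0.0, 0.4, -0.2]
opening: 0.0404
```

Emit:
play_rows([
  [-1,5,0,0.012],
  [-1,5,-20,0.012],
  [-1,5,-40,0.012],
  [-1,5,-40,0.012],
])

```text
t: 2.68
tcp_pos: [0.6677, -0.2143, 0.217]
tcp_rot: [[-0.015, 0.804, 0.595], [0.009, 0.595, -0.804], [-1.0, -0.007, -0.016]]
wrist_force: [-0.6, 0.5, -1.4]
opening: 0.0401
```

```bash
python3 - <<'E'
from h import *
for n,b in(("top",(410,500,110,200)),("scene",(150,260,100,200))):
    p,d=vision.get_image(n);crop(p,*b,6,f"pics/{n}1.png")
E
```

```text
(no output)
```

View pics/scene1.png

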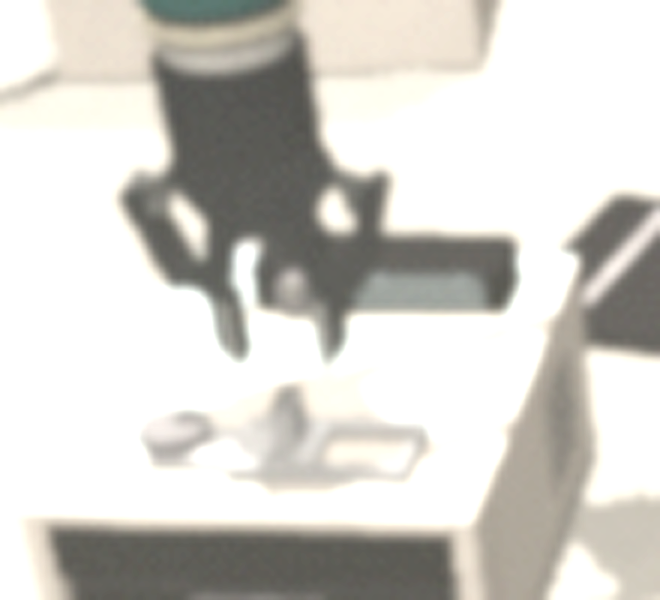

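Emit:
play_rows([
  [5,-4,0,0],
  [5,-4,-15,0],
  [5,-4,-25,0],
  [5,-4,-32,0],
  [5,-4,-32,0],
])

```text
t: 3.2
tcp_pos: [0.673, -0.2188, 0.1857]
tcp_rot: [[-0.015, 0.804, 0.595], [0.009, 0.595, -0.804], [-1.0, -0.007, -0.016]]
wrist_force: [0.3, 0.1, -0.3]
opening: 0.04
```

```bash
python3 - <<'E'
from h import *
from plant import status
s=status.get_obs();print(s["tcp_pos"],s["tcp_rot"][:,0],s["qvel"],s["tau"])
for n,b in(("top",(410,500,110,200)),("scene",(150,260,100,200))):
    p,d=vision.get_image(n);crop(p,*b,6,f"pics/{n}2.png")
s=status.get_obs();print(s["tcp_pos"],s["tcp_rot"][:,0],s["wrist_force"])
E
```

```text
[ 0.67298919 -0.21878134  0.1856899 ] [-0.01505562  0.00863846 -0.99984934] [-0.0024824  -0.00935396 -0.01892274  0.00065456  0.0201705  -0.00075142] [ 6.28034142e-02 -5.85958743e+01 -3.73349118e+01  2.06990557e-02
 -1.75387049e-01 -9.50413196e-04]
[ 0.67400081 -0.21922686  0.18780388] [-0.01230388  0.0076334  -0.99989517] [0.85303601 0.24701457 0.89741958]
```

View pics/scene2.png

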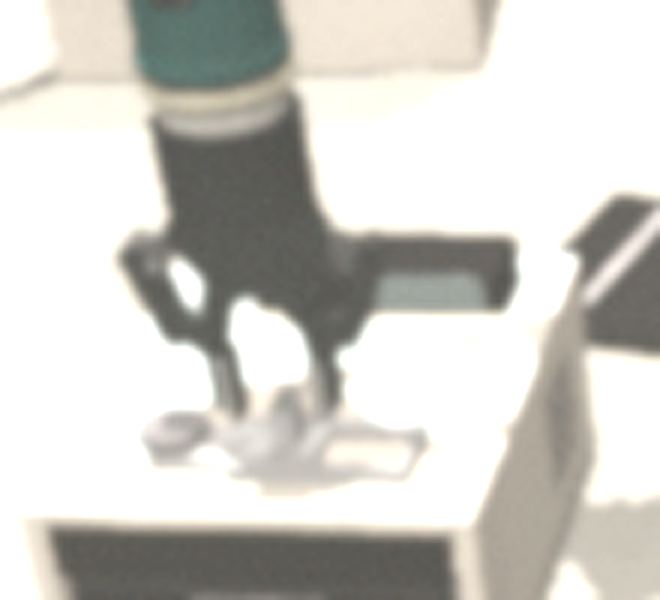

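View pics/top2.png

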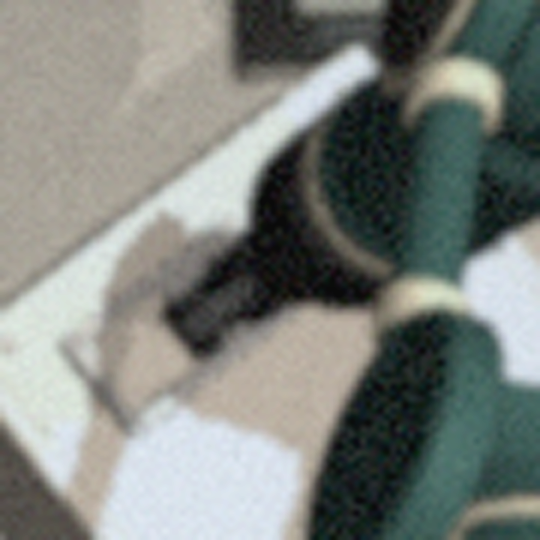

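Emit:
play_rows([
  [-3,2,-4,0],
  [-3,2,-8,0],
  [-3,2,-8,0],
  [-3,2,-8,0],
], grip=0.06)

```text
t: 3.63
tcp_pos: [0.6707, -0.2171, 0.1795]
tcp_rot: [[-0.013, 0.804, 0.595], [0.008, 0.595, -0.804], [-1.0, -0.006, -0.014]]
wrist_force: [-0.1, 0.2, 0.3]
opening: 0.0402
```

Emit:
play_rows([
  [0,0,0,0],
  [0,0,0,0],
  [0,0,0,0],
  [0,0,0,0],
], grip=0.48)

```text
t: 3.97
tcp_pos: [0.6709, -0.2172, 0.1798]
tcp_rot: [[-0.012, 0.804, 0.595], [0.008, 0.595, -0.804], [-1.0, -0.005, -0.013]]
wrist_force: [-0.1, 0.1, 0.4]
opening: 0.022
```

Emit:
play_rows([
  [-3,4,0,0],
  [-8,11,0,0],
  [-13,17,0,0],
  [-18,24,0,0],
  [-22,30,0,0],
])

```text
t: 4.38
tcp_pos: [0.6482, -0.1865, 0.1799]
tcp_rot: [[-0.012, 0.804, 0.595], [0.007, 0.595, -0.804], [-1.0, -0.006, -0.013]]
wrist_force: [0.6, -2.9, -0.5]
opening: 0.0224
```

```bash
python3 - <<'E'
from h import *
from plant import status
for n,b in(("top",(410,500,110,200)),("scene",(150,260,100,200))):
    p,d=vision.get_image(n);crop(p,*b,6,f"pics/{n}3.png")
s=status.get_obs();print(s["tcp_pos"],s["tcp_rot"],s["wrist_force"])
E
```

```text
[ 0.64777108 -0.18566798  0.17996164] [[-0.01353813  0.80335884  0.59534132]
 [ 0.00848538  0.59546675 -0.80333514]
 [-0.99987235 -0.00582396 -0.01487831]] [-0.69664744 -0.76222242  0.53696618]
```

View pics/scene3.png

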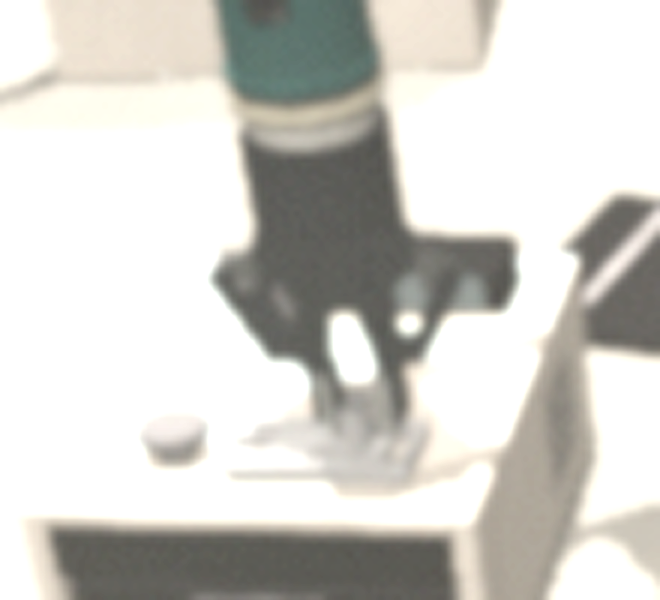

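The tab is about 35 mm out. A further 5 mm gives some margin, then I'll clear and shut the fingers.

Emit:
play_rows([
  [-1,2,0,0],
  [-3,4,0,0],
  [-3,4,0,0],
  [-3,4,0,0],
])

```text
t: 4.82
tcp_pos: [0.6449, -0.1814, 0.1801]
tcp_rot: [[-0.013, 0.803, 0.595], [0.009, 0.595, -0.803], [-1.0, -0.005, -0.015]]
wrist_force: [1.0, 0.1, 1.2]
opening: 0.0226
```

Emit:
play_rows([
  [1,-2,0,0],
  [2,-3,0,0],
  [2,-3,15,0],
  [2,-3,40,0],
  [2,-3,60,0],
])

```text
t: 5.23
tcp_pos: [0.6464, -0.1844, 0.2401]
tcp_rot: [[-0.015, 0.804, 0.595], [0.01, 0.595, -0.803], [-1.0, -0.007, -0.017]]
wrist_force: [0.9, -1.0, 1.0]
opening: 0.0222
```

Emit:
play_rows([
  [10,-15,0,0],
  [25,-36,0,0],
  [40,-56,0,0],
  [60,-83,0,0],
  [60,-83,0,0],
], grip=1)

```text
t: 5.65
tcp_pos: [0.7083, -0.272, 0.2385]
tcp_rot: [[-0.015, 0.805, 0.593], [0.008, 0.593, -0.805], [-1.0, -0.007, -0.015]]
wrist_force: [-0.1, -0.1, -0.3]
opening: -0.0001
```

```bash
python3 - <<'E'
from h import *
from plant import status
for n,b in(("top",(410,500,110,200)),("scene",(150,260,100,200))):
    p,d=vision.get_image(n);crop(p,*b,6,f"pics/{n}4.png")
    L=cloud(n,d).reshape(-1,3);a=np.radians(36.36);ux=-np.array([np.cos(a),np.sin(a)]);uy=np.array([-ux[1],ux[0]])
    L=np.c_[(L[:,:2]-[.6017,-.2842])@np.c_[ux,uy],L[:,2]]
    q=L[(abs(L[:,0]+.1)<.03)&(L[:,1]>-.11)&(L[:,1]<-.02)&(L[:,2]>.166)&(L[:,2]<.18)]
    print(n,len(q),np.median(q,0),q.min(0),q.max(0))
s=status.get_obs();print(s["tcp_pos"],s["tcp_rot"],s["wrist_force"])
E
```

```text
top 62 [-0.09530874 -0.05619787  0.17605741] [-0.10795712 -0.06134948  0.16647264] [-0.08236207 -0.04708223  0.17901623]
scene 36 [-0.10219399 -0.05540809  0.17369385] [-0.11322193 -0.0611463   0.16601615] [-0.08229716 -0.04822489  0.17739908]
[ 0.70637555 -0.26834077  0.23872135] [[-0.01729892  0.80446415  0.59374925]
 [ 0.01110533  0.59395607 -0.80442082]
 [-0.99978869 -0.00732183 -0.01920863]] [-0.35755845  0.14567893  0.05197419]
```

View pics/scene4.png

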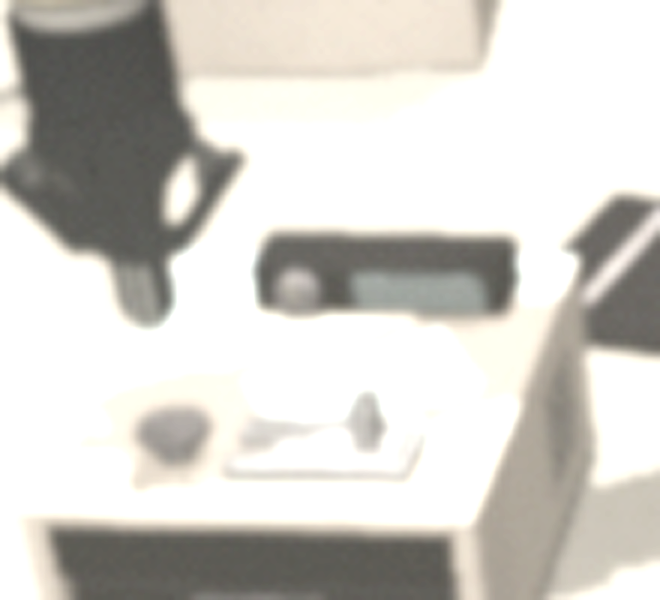

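View pics/top4.png

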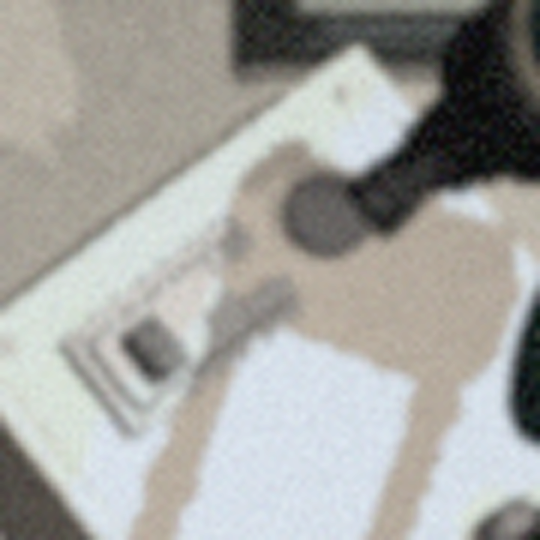

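The images show the lug 41 mm out and the fork clear of the button. Now I'll press.

Emit:
play_rows([
  [1,1,-15,0],
  [1,1,-35,0],
  [1,1,-48,0],
  [1,1,-54,0],
  [1,1,-54,0],
])

```text
t: 6.17
tcp_pos: [0.7057, -0.2659, 0.1819]
tcp_rot: [[-0.022, 0.804, 0.594], [0.013, 0.595, -0.804], [-1.0, -0.01, -0.023]]
wrist_force: [-0.5, 0.9, 0.1]
opening: 0.0
```

Emit:
play_rows([
  [0,0,-3,0],
  [0,0,-6,0],
  [0,0,-8,0],
  [0,0,-9,0],
  [0,0,-9,0],
])

```text
t: 6.58
tcp_pos: [0.7065, -0.266, 0.1743]
tcp_rot: [[-0.019, 0.804, 0.594], [0.013, 0.594, -0.804], [-1.0, -0.008, -0.022]]
wrist_force: [-0.3, 0.6, 5.2]
opening: -0.0
```

Emit:
play_rows([
  [0,0,0,0],
  [0,0,0,0],
  [0,0,20,0],
  [0,0,45,0],
  [0,0,70,0],
])

```text
t: 7.0
tcp_pos: [0.7054, -0.2657, 0.2424]
tcp_rot: [[-0.023, 0.804, 0.594], [0.014, 0.594, -0.804], [-1.0, -0.01, -0.025]]
wrist_force: [0.0, -0.4, -0.7]
opening: 0.0001
```

```bash
python3 - <<'E'
from h import *
from plant import status
for n,b in(("top",(370,550,60,260)),("scene",(120,260,100,250))):
    p,d=vision.get_image(n);crop(p,*b,3 if n=="top" else 4,f"pics/{n}5.png")
s=status.get_obs();print(s["t"],s["tcp_pos"],s["tcp_rot"][:,0],s["wrist_force"])
E
```

```text
7.1 [ 0.70875199 -0.26705659  0.24974385] [-0.01157749  0.00918573 -0.99989079] [ 0.3698779  -0.07168445  2.32794524]
```

View pics/scene5.png

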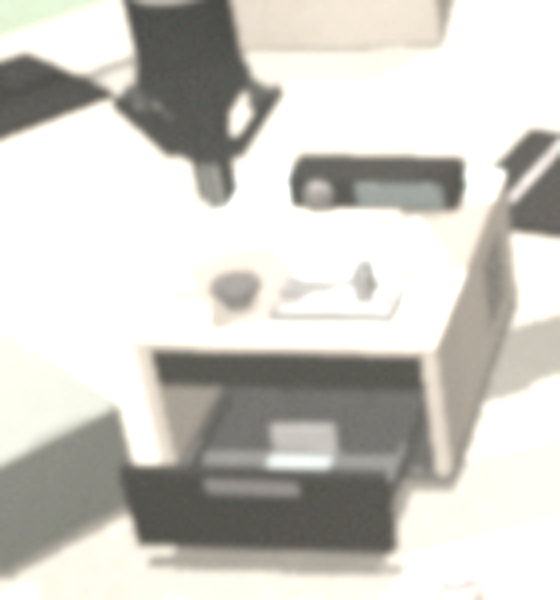

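The tray is coming out. While it does, I'll refine the jig pose and travel to it.

```bash
python3 - <<'E'
from h import *
for n,b in(("top",(150,260,220,325)),("scene",(200,270,310,375))):
    W=np.load(n+"W.npy");m=(W[...,2]>.063)&(W[...,2]<.09);k=np.zeros_like(m);k[b[0]:b[1],b[2]:b[3]]=1;m&=k
    a=W[m];x=a[:,:2];c=x.mean(0);w,v=np.linalg.eigh(np.cov((x-c).T));ang=np.degrees(np.arctan2(v[1,1],v[0,1]))%180
    print(n,len(a),c,ang,np.sqrt(w*12),cv2.minAreaRect(x.astype(np.float32)),np.median(a[:,2]))
E
```

```text
top 619 [0.53852898 0.24634524] 48.270773232143355 [0.04597964 0.11079303] ((0.5392241477966309, 0.24698853492736816), (0.11082775890827179, 0.04582374170422554), 48.18190002441406) 0.07326521304190048
scene 430 [0.54542016 0.25159227] 48.50642960939802 [0.04801058 0.11905264] ((0.5397775173187256, 0.24694499373435974), (0.11904583126306534, 0.0479065366089344), 48.01839828491211) 0.07262102002693066
```

Emit:
play_rows([
  [-8,25,0,0.04],
  [-20,60,0,0.08],
  [-32,97,0,0.1],
  [-44,134,0,0.1],
  [-57,171,0,0.1],
], grip=-1)

```text
t: 7.52
tcp_pos: [0.6505, -0.0948, 0.248]
tcp_rot: [[-0.014, 0.741, 0.671], [0.008, 0.671, -0.741], [-1.0, -0.005, -0.016]]
wrist_force: [0.6, 1.2, 1.0]
opening: 0.0606
```

Emit:
play_rows([
  [-12,36,0,0.04],
  [-24,72,0,0.08],
  [-36,108,0,0.1],
  [-48,144,0,0.1],
  [-58,174,0,0.1],
])

```text
t: 7.93
tcp_pos: [0.5907, 0.0813, 0.2464]
tcp_rot: [[-0.017, 0.67, 0.742], [0.007, 0.742, -0.67], [-1.0, -0.006, -0.017]]
wrist_force: [0.5, 0.0, -0.0]
opening: 0.0856
```

Emit:
play_rows([
  [-12,36,0,0],
  [-24,72,0,0],
  [-36,108,-5,0],
  [-48,140,-20,0],
  [-55,163,-40,0],
])

```text
t: 8.35
tcp_pos: [0.5351, 0.2472, 0.2069]
tcp_rot: [[-0.015, 0.669, 0.743], [0.009, 0.743, -0.669], [-1.0, -0.003, -0.017]]
wrist_force: [1.2, -0.2, 0.3]
opening: 0.0855
```

```bash
python3 - <<'E'
from h import *
from plant import status
for n,b in(("top",(370,550,60,260)),("scene",(290,400,190,290))):
    p,d=vision.get_image(n);np.savez(f"{n}6.npz",p=p,d=d);crop(p,*b,3 if n=="top" else 6,f"pics/{n}6.png")
s=status.get_obs();print(s["t"],s["tcp_pos"],s["tcp_rot"],s["joint_positions"])
E
```

```text
8.45 [0.53144415 0.24637951 0.20134051] [[-0.02486505  0.66699771  0.74464474]
 [ 0.00507585  0.74494967 -0.66710136]
 [-0.99967793 -0.01280781 -0.02190879]] [0.38378665 0.14727799 1.84191031 0.01520084 1.17360486 1.10814347]
```

View pics/scene6.png

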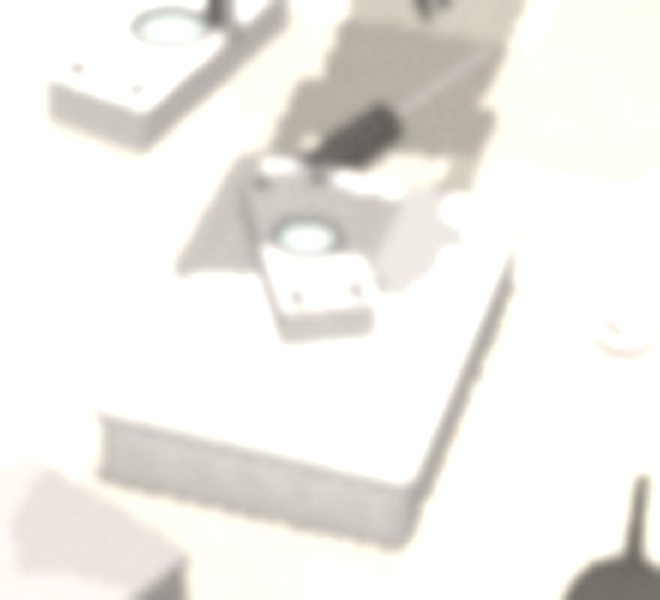

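View pics/top6.png

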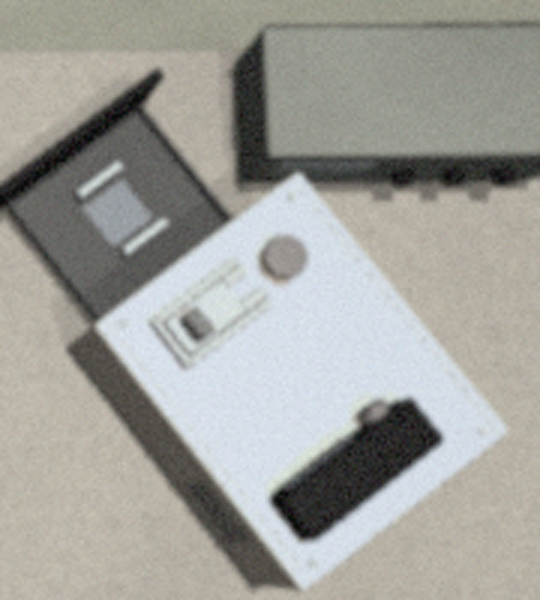

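Emit:
play_rows([
  [0,0,0,0],
  [0,0,30,0],
  [0,0,65,0],
])

```text
t: 8.7
tcp_pos: [0.5292, 0.2445, 0.2625]
tcp_rot: [[-0.033, 0.667, 0.744], [0.001, 0.744, -0.668], [-0.999, -0.021, -0.026]]
wrist_force: [0.7, -0.6, 0.7]
opening: 0.0854
```

```bash
python3 - <<'E'
from h import *
from plant import status
def P():
    s=status.get_obs();print(round(s["t"],3),s["tcp_pos"].round(4),s["tcp_rot"][:,0].round(4))
P();vision.get_image("top");P();vision.get_image("top");P()
W=cloud("top",np.load("top6.npz")["d"]).reshape(-1,3)
a=np.radians(36.36);ux=-np.array([np.cos(a),np.sin(a)]);uy=np.array([-ux[1],ux[0]])
L=np.c_[(W[:,:2]-[.6017,-.2842])@np.c_[ux,uy],W[:,2]]
m=(L[:,0]<-.17)&(L[:,0]>-.275)&(abs(L[:,1])<.04)&(L[:,2]>.046)&(L[:,2]<.062)
q=L[m]
for s in(q[q[:,0]<-.225],q[q[:,0]>-.225]):print('rib',len(s),s.mean(0),np.median(s[:,2]),s.min(0),s.max(0))
m=(L[:,0]<-.28)&(L[:,0]>-.34)&(abs(L[:,1])<.15)&(L[:,2]>.085)&(L[:,2]<.1)
s=L[m];print('panel',len(s),s.mean(0),s.min(0),s.max(0),np.degrees(np.polyfit(s[:,1],s[:,0],1)[0]))
m=(abs(L[:,0])<.17)&(abs(L[:,1])<.14)&(abs(L[:,2]-.14)<.006)
print('deck',cv2.minAreaRect(W[m][:,:2].astype(np.float32)))
E
```

```text
8.7 [0.5292 0.2445 0.2625] [-0.0334  0.0011 -0.9994]
8.75 [0.5342 0.2463 0.2739] [-0.0175  0.0075 -0.9998]
8.8 [0.5353 0.2466 0.2733] [-0.0141  0.0089 -0.9999]
rib 49 [-0.26187336 -0.00065849  0.05320385] 0.05327037556824421 [-0.26626897 -0.02593988  0.04844951] [-0.25758468  0.02510653  0.05704723]
rib 48 [-0.19004068 -0.00143056  0.05324446] 0.053048144646606565 [-0.19392703 -0.02556153  0.04650438] [-0.18619884  0.02486662  0.05722394]
panel 298 [-0.30549184 -0.00145185  0.09257248] [-0.31262744 -0.099504    0.08501641] [-0.29935007  0.09871486  0.09921662] -0.020909149862477674
deck ((0.6015788316726685, -0.2841300368309021), (0.2996334135532379, 0.24223384261131287), 36.31931686401367)
```

Emit:
play_rows([
  [4,0,-15,0],
  [4,0,-45,0],
  [4,0,-80,0],
  [4,0,-110,0],
  [4,0,-130,0],
])

```text
t: 9.22
tcp_pos: [0.5384, 0.2445, 0.1401]
tcp_rot: [[-0.017, 0.669, 0.743], [0.007, 0.743, -0.669], [-1.0, -0.006, -0.018]]
wrist_force: [-1.0, 0.0, -0.3]
opening: 0.0855
```

Emit:
play_rows([
  [0,0,-10,0],
  [0,0,-15,0],
  [0,0,-20,0],
  [0,0,-20,0],
  [0,0,-20,0],
])

```text
t: 9.63
tcp_pos: [0.5396, 0.2447, 0.1215]
tcp_rot: [[-0.015, 0.67, 0.743], [0.008, 0.743, -0.669], [-1.0, -0.004, -0.016]]
wrist_force: [-0.7, 0.1, 0.9]
opening: 0.0852
```

```bash
python3 - <<'E'
from h import *
from plant import status
p,d=vision.get_image("scene");crop(p,290,400,190,290,6,"pics/scene7.png")
s=status.get_obs();print(round(s["t"],3),s["tcp_pos"].round(4),s["tcp_rot"].round(4))
E
```

```text
9.683 [0.5397 0.2449 0.1218] [[-0.0142  0.6694  0.7428]
 [ 0.0084  0.7429 -0.6693]
 [-0.9999 -0.0033 -0.0162]]
```

View pics/scene7.png

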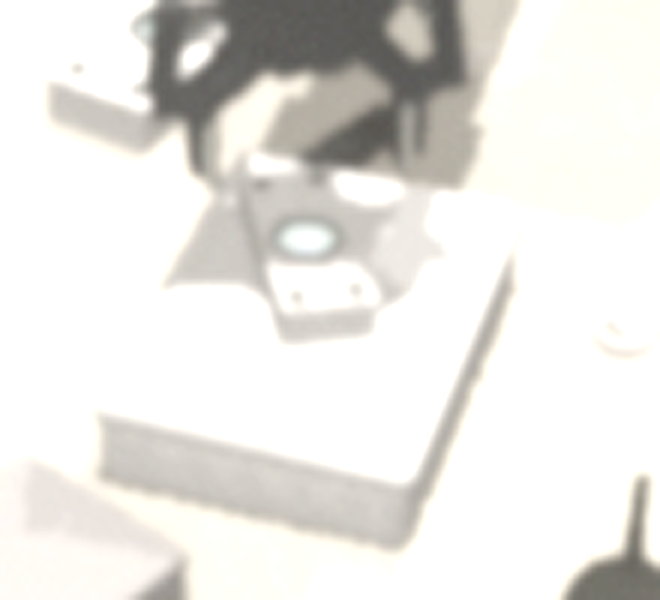

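Emit:
play_rows([
  [-1,2,-10,0],
  [-1,2,-24,0],
  [-1,2,-36,0],
  [-1,2,-43,0],
  [-1,2,-43,0],
])

```text
t: 10.1
tcp_pos: [0.537, 0.2464, 0.0765]
tcp_rot: [[-0.018, 0.669, 0.743], [0.007, 0.743, -0.669], [-1.0, -0.007, -0.018]]
wrist_force: [-0.6, -0.2, 0.0]
opening: 0.0853
```

Emit:
play_rows([
  [0,0,0,0],
  [0,0,0,0],
  [0,0,0,0],
  [0,0,0,0],
])

```text
t: 10.43
tcp_pos: [0.5375, 0.2466, 0.0771]
tcp_rot: [[-0.017, 0.669, 0.743], [0.007, 0.743, -0.669], [-1.0, -0.006, -0.017]]
wrist_force: [1.4, 0.7, -0.5]
opening: 0.0854
```

```bash
python3 - <<'E'
from h import *
from plant import status
p,d=vision.get_image("scene");crop(p,290,400,190,290,6,"pics/scene8.png")
s=status.get_obs();print(round(s["t"],3),s["tcp_pos"].round(4),s["tcp_rot"].round(4))
E
```

```text
10.483 [0.5375 0.2466 0.0771] [[-0.0168  0.6692  0.7429]
 [ 0.0074  0.7431 -0.6692]
 [-0.9998 -0.0057 -0.0174]]
```

View pics/scene8.png

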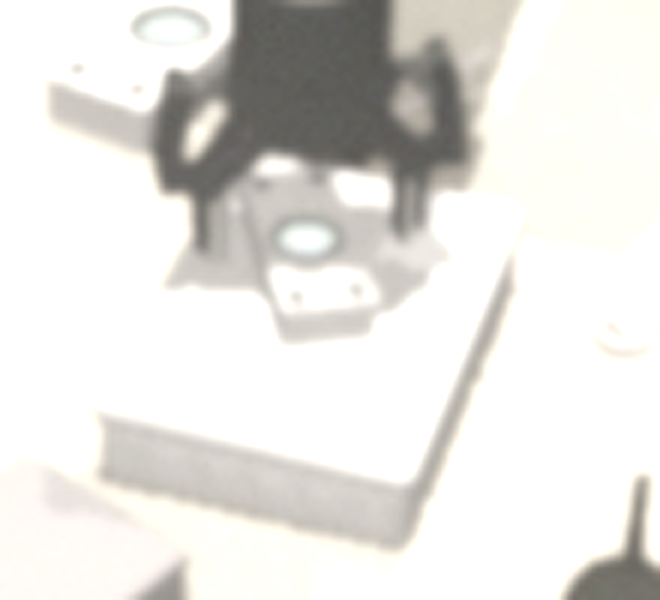

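Emit:
play_rows([
  [1,0,0,0],
  [1,0,0,0],
  [1,0,0,0],
  [1,0,0,0],
  [1,0,0,0],
], grip=1)

```text
t: 10.9
tcp_pos: [0.5391, 0.2468, 0.0777]
tcp_rot: [[-0.015, 0.669, 0.743], [0.008, 0.743, -0.669], [-1.0, -0.005, -0.017]]
wrist_force: [0.7, 0.5, 3.6]
opening: 0.0445
```

Emit:
play_rows([
  [0,0,0,0],
  [0,0,0,0],
  [0,0,3,0],
  [0,0,6,0],
  [0,0,10,0],
])

```text
t: 11.32
tcp_pos: [0.5383, 0.2464, 0.0871]
tcp_rot: [[-0.017, 0.669, 0.743], [0.007, 0.743, -0.669], [-1.0, -0.006, -0.018]]
wrist_force: [0.4, -0.3, -3.1]
opening: 0.0447
```

```bash
python3 - <<'E'
from h import *
from plant import status
p,d=vision.get_image("scene");crop(p,290,400,190,290,6,"pics/scene9.png")
s=status.get_obs();print(round(s["t"],3),s["tcp_pos"].round(4),s["tcp_rot"].round(4),s["opening"],s["wrist_force"],s["ft_torque"])
E
```

```text
11.367 [0.5391 0.2468 0.0884] [[-0.0154  0.6692  0.7429]
 [ 0.0079  0.743  -0.6692]
 [-0.9998 -0.0045 -0.0167]] 0.04449300939132129 [ 0.49594656 -0.24704755 -1.7126146 ] [ 0.00126073 -0.03499579 -0.03308264]
```

View pics/scene9.png

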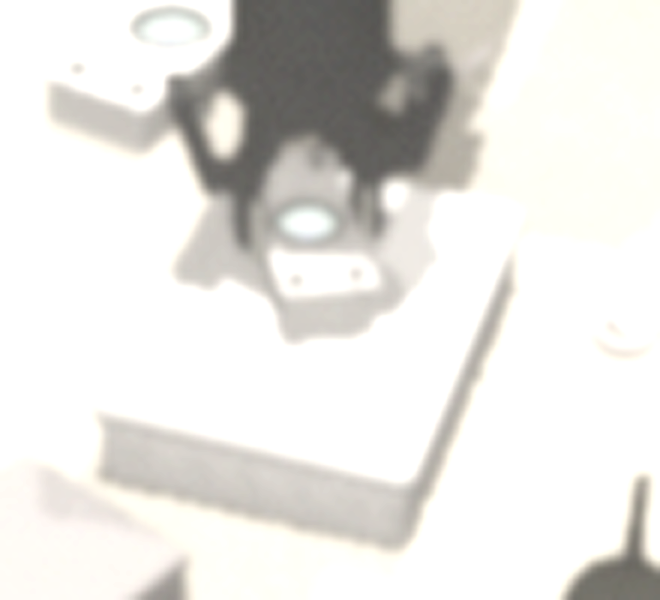

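Held: opening is 44.5 mm and the jig is level and lifted. Now carry it at height, smoothly.

Emit:
play_rows([
  [0,0,10,0],
  [0,0,28,0],
  [0,0,52,0],
  [0,0,76,0],
  [0,0,95,0],
])

```text
t: 11.78
tcp_pos: [0.5395, 0.247, 0.1859]
tcp_rot: [[-0.014, 0.669, 0.743], [0.008, 0.743, -0.669], [-1.0, -0.003, -0.016]]
wrist_force: [1.0, 1.1, -2.1]
opening: 0.0447
```

Emit:
play_rows([
  [5,-8,6,-0.01],
  [16,-26,10,-0.03],
  [30,-49,10,-0.05],
  [46,-75,10,-0.05],
  [62,-100,10,-0.05],
])

```text
t: 12.2
tcp_pos: [0.6019, 0.1454, 0.196]
tcp_rot: [[-0.013, 0.705, 0.709], [0.009, 0.709, -0.705], [-1.0, -0.003, -0.016]]
wrist_force: [-0.4, 0.2, -1.9]
opening: 0.0448
```

Emit:
play_rows([
  [16,-26,0,-0.02],
  [32,-52,0,-0.04],
  [48,-78,0,-0.06],
  [64,-104,0,-0.08],
  [80,-130,0,-0.09],
])

```text
t: 12.62
tcp_pos: [0.6821, 0.0132, 0.1954]
tcp_rot: [[-0.014, 0.767, 0.641], [0.01, 0.641, -0.767], [-1.0, -0.004, -0.016]]
wrist_force: [0.6, 0.3, -1.9]
opening: 0.0446
```

Emit:
play_rows([
  [16,-26,0,-0.02],
  [31,-51,0,-0.04],
  [44,-72,0,-0.06],
  [55,-90,0,-0.06],
  [62,-101,0,-0.06],
])

```text
t: 13.03
tcp_pos: [0.7446, -0.0911, 0.1945]
tcp_rot: [[-0.014, 0.806, 0.592], [0.01, 0.592, -0.806], [-1.0, -0.005, -0.016]]
wrist_force: [-0.3, 0.0, -1.4]
opening: 0.0445
```

```bash
python3 - <<'E'
from h import *
from plant import status
for n in("top","scene"):p,d=vision.get_image(n);cv2.imwrite(f"pics/{n}10.png",p[:,:,::-1])
s=status.get_obs();print(round(s["t"],3),s["tcp_pos"].round(4),s["tcp_rot"].round(4),s["opening"],s["wrist_force"],s["ft_torque"],s["joint_positions"])
E
```

```text
13.133 [ 0.7446 -0.0905  0.1945] [[-0.0136  0.8059  0.592 ]
 [ 0.01    0.5921 -0.8058]
 [-0.9999 -0.0051 -0.0161]] 0.044920272007746724 [-0.40932299  0.64832615 -2.39272768] [ 0.04169165 -0.00414004 -0.00394968] [-0.157556    0.44869885  1.46735293  0.00813805  1.24052495  0.7769208 ]
```

View pics/scene10.png

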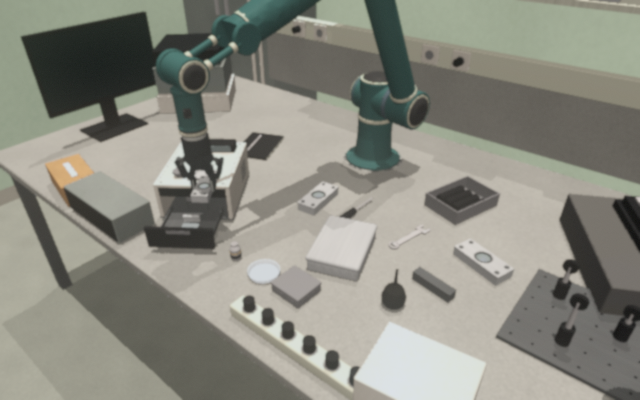

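Emit:
play_rows([
  [6,-10,0,0],
  [16,-25,0,0],
  [27,-42,0,0],
  [35,-54,0,0],
  [39,-59,0,0],
])

```text
t: 13.55
tcp_pos: [0.784, -0.1509, 0.1943]
tcp_rot: [[-0.014, 0.806, 0.592], [0.009, 0.592, -0.806], [-1.0, -0.005, -0.015]]
wrist_force: [-0.3, -0.1, -2.3]
opening: 0.0444
```

Emit:
play_rows([
  [0,0,-10,0],
  [0,0,-25,0],
  [0,0,-40,0],
  [0,0,-52,0],
  [0,0,-60,0],
])

```text
t: 13.97
tcp_pos: [0.7817, -0.1494, 0.1298]
tcp_rot: [[-0.019, 0.805, 0.592], [0.011, 0.593, -0.805], [-1.0, -0.009, -0.02]]
wrist_force: [-0.2, -0.5, -2.8]
opening: 0.0448
```

```bash
python3 - <<'E'
from h import *
from plant import status
a=np.radians(36.36);ux=-np.array([np.cos(a),np.sin(a)]);uy=np.array([-ux[1],ux[0]])
for n in("top","scene"):
    p,d=vision.get_image(n);np.savez(n+"11.npz",p=p,d=d)
    b=(355,465,70,160) if n=="top" else (140,250,130,260);crop(p,*b,6 if n=="top" else 5,f"pics/{n}11.png")
s=status.get_obs();print(round(s["t"],3),s["tcp_pos"].round(4),s["tcp_rot"].round(4),s["opening"],s["wrist_force"])
print('tcp local',(s["tcp_pos"][:2]-[.6017,-.2842])@np.c_[ux,uy])
W=cloud("scene",d).reshape(-1,3);L=np.c_[(W[:,:2]-[.6017,-.2842])@np.c_[ux,uy],W[:,2]]
q=L[(L[:,0]<-.15)&(L[:,0]>-.292)&(abs(L[:,1])<.05)&(L[:,2]>.125)&(L[:,2]<.14)]
print(len(q),q.mean(0),np.percentile(q,[2,50,98],axis=0))
E
```

```text
14.067 [ 0.7817 -0.1497  0.1299] [[-0.02    0.8055  0.5922]
 [ 0.0108  0.5925 -0.8055]
 [-0.9997 -0.0097 -0.0205]] 0.04457869939891075 [ 0.13107301 -0.56974846 -1.50285286]
tcp local [-0.22468953 -0.00165541]
120 [-0.22210952 -0.00459813  0.1295568 ] [[-0.27661034 -0.04464252  0.12510523]
 [-0.23170757 -0.00317952  0.12750022]
 [-0.15048977  0.03298664  0.13929432]]
```

View pics/scene11.png

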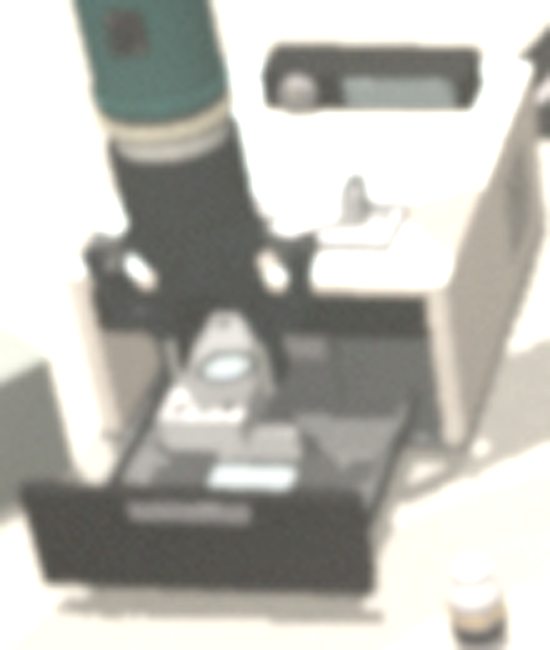

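View pics/top11.png

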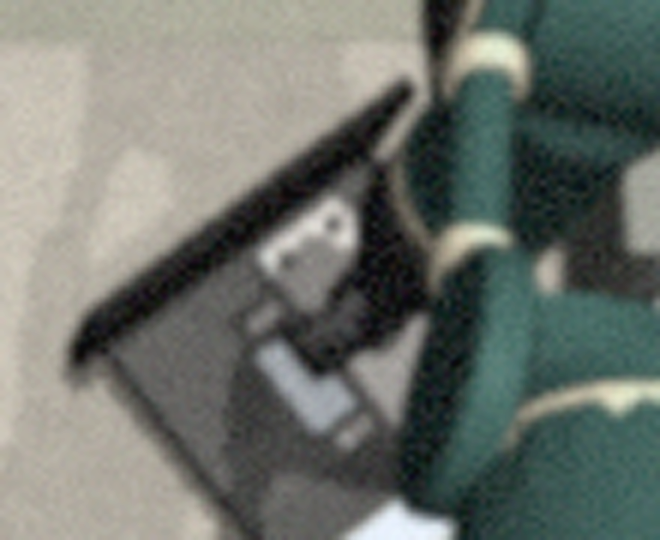

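```bash
python3 - <<'E'
from h import *
a=np.radians(36.36);ux=-np.array([np.cos(a),np.sin(a)]);uy=np.array([-ux[1],ux[0]])
for n in("top","scene"):
    d=np.load(n+"11.npz")["d"];W=cloud(n,d).reshape(-1,3);L=np.c_[(W[:,:2]-[.6017,-.2842])@np.c_[ux,uy],W[:,2]]
    q=L[(L[:,0]<-.24)&(L[:,0]>-.292)&(abs(L[:,1])<.06)&(L[:,2]>.117)&(L[:,2]<.14)]
    print(n,len(q),q.min(0),np.median(q,0),q.max(0))
    A=np.c_[q[:,:2],np.ones(len(q))];print('plane slopes',np.linalg.lstsq(A,q[:,2],rcond=None)[0])
    f=q[q[:,0]>-.275];
    for lo in(-.276,-.268,-.26):
        t=q[(q[:,0]>lo)&(q[:,0]<lo+.008)];print(lo,len(t),t[:,1].min(),t[:,1].max())
E
```

```text
top 182 [-0.28019918 -0.02582426  0.11785372] [-0.2646781  -0.00690155  0.12543538] [-0.24204839  0.02048567  0.13094064]
plane slopes [-0.00844047 -0.00819997  0.12292976]
-0.276 48 -0.025550173324985617 0.019146591221143552
-0.268 46 -0.02563171505452594 0.018467608529483166
-0.26 41 -0.025824255781386213 0.013256970575995996
scene 161 [-0.28576766 -0.02803723  0.11706244] [-0.26458603 -0.00373628  0.12297286] [-0.24026003  0.02129589  0.13024131]
plane slopes [ 0.02385145 -0.00051294  0.12910558]
-0.276 26 -0.025277180906565232 0.018754629467782318
-0.268 23 -0.025265896981923587 0.019760995784886274
-0.26 31 -0.025933773954080388 0.021295885677662222
```

Emit:
play_rows([
  [3,-2,-8,0],
  [4,-2,-18,0],
  [4,-2,-28,0],
  [4,-2,-36,0],
  [4,-2,-40,0],
])

```text
t: 14.48
tcp_pos: [0.7847, -0.1515, 0.0875]
tcp_rot: [[-0.023, 0.806, 0.592], [0.011, 0.592, -0.806], [-1.0, -0.011, -0.023]]
wrist_force: [0.1, 0.6, -2.7]
opening: 0.0444
```

Emit:
play_rows([
  [0,0,0,0],
  [0,0,0,0],
  [0,0,0,0],
])

```text
t: 14.73
tcp_pos: [0.7848, -0.1516, 0.0877]
tcp_rot: [[-0.022, 0.806, 0.592], [0.011, 0.592, -0.806], [-1.0, -0.011, -0.022]]
wrist_force: [0.9, 0.8, -1.8]
opening: 0.0449
```

```bash
cat > m.py <<'E'
from h import *
from plant import status
import sys
k,zt=sys.argv[1],float(sys.argv[2])
a=np.radians(36.36);ux=-np.array([np.cos(a),np.sin(a)]);uy=np.array([-ux[1],ux[0]])
for n in("top","scene"):
    p,d=vision.get_image(n);np.savez(n+k+".npz",p=p,d=d)
    b=(355,465,70,160) if n=="top" else (140,250,130,260);crop(p,*b,6 if n=="top" else 5,f"pics/{n}{k}.png")
    W=cloud(n,d).reshape(-1,3);L=np.c_[(W[:,:2]-[.6017,-.2842])@np.c_[ux,uy],W[:,2]]
    q=L[(L[:,0]<-.255)&(L[:,0]>-.292)&(abs(L[:,1])<.06)&(abs(L[:,2]-zt)<.007)]
    print(n,len(q),q.min(0),np.median(q,0),q.max(0))
    for lo in(-.278,-.27,-.262):
        t=q[(q[:,0]>lo)&(q[:,0]<lo+.008)];print(lo,len(t),t[:,1].min() if len(t) else 0,t[:,1].max() if len(t) else 0)
s=status.get_obs();print(round(s["t"],3),s["tcp_pos"].round(4),s["tcp_rot"].round(4),s["opening"],s["wrist_force"])
print('tcp local',(s["tcp_pos"][:2]-[.6017,-.2842])@np.c_[ux,uy])
E
python3 m.py 12 .083
```

```text
top 138 [-0.281023   -0.02232266  0.07640039] [-0.26895823 -0.00106389  0.0831294 ] [-0.25518961  0.02399492  0.08933637]
-0.278 45 -0.022052738058050986 0.02397832443220137
-0.27 43 -0.02167108423614544 0.023881508491992935
-0.262 33 -0.022322658309578206 0.01812477718764774
scene 119 [-0.28773061 -0.02367536  0.07629637] [-0.2738907   0.00120229  0.08297372] [-0.25567376  0.02590056  0.08702216]
-0.278 29 -0.022005511109978948 0.022775442030226935
-0.27 19 -0.02120857699380181 0.025900564031243415
-0.262 30 -0.021793663636172623 0.02490838553796317
14.833 [ 0.7852 -0.1516  0.0885] [[-0.0213  0.8055  0.5921]
 [ 0.011   0.5924 -0.8055]
 [-0.9997 -0.0106 -0.0215]] 0.04434302551990974 [-0.088849    0.04943134 -2.67439978]
tcp local [-0.22636587  0.00202808]
```

View pics/scene12.png

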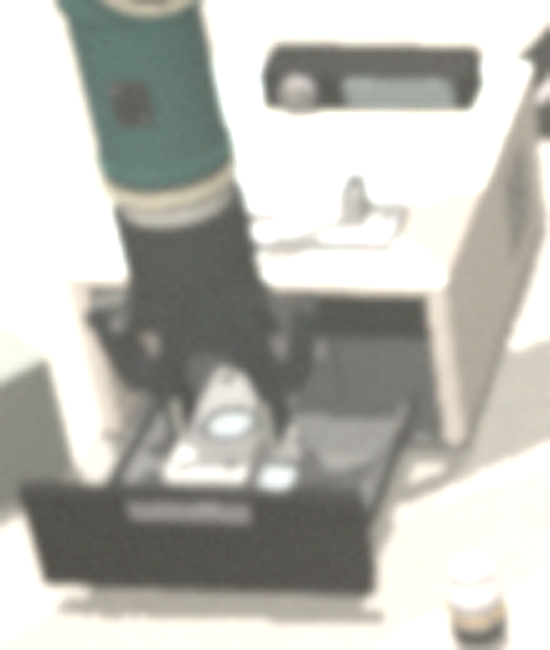

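View pics/top12.png

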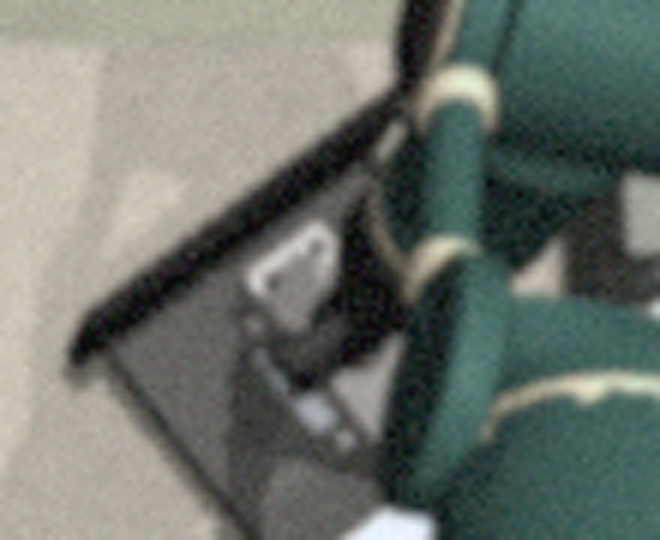

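Emit:
play_rows([
  [-1,1,-1,0],
  [-1,1,-3,0],
  [-1,1,-4,0],
  [-1,1,-5,0],
  [-1,1,-5,0],
])

```text
t: 15.25
tcp_pos: [0.7839, -0.1506, 0.0831]
tcp_rot: [[-0.022, 0.806, 0.592], [0.011, 0.592, -0.806], [-1.0, -0.011, -0.022]]
wrist_force: [-0.4, 0.3, -2.7]
opening: 0.0447
```

Emit:
play_rows([
  [0,0,-0.5,0],
  [0,0,-1,0],
  [0,0,-1.5,0],
  [0,0,-1.5,0],
])

```text
t: 15.58
tcp_pos: [0.7838, -0.1506, 0.0814]
tcp_rot: [[-0.022, 0.806, 0.592], [0.011, 0.592, -0.806], [-1.0, -0.011, -0.022]]
wrist_force: [-0.7, -0.0, -2.4]
opening: 0.0447
```

Emit:
play_rows([
  [0,0,-0.4,0],
  [0,0,-0.8,0],
  [0,0,-1,0],
  [0,0,-1,0],
])

```text
t: 15.92
tcp_pos: [0.7838, -0.1506, 0.0803]
tcp_rot: [[-0.022, 0.806, 0.592], [0.011, 0.592, -0.806], [-1.0, -0.011, -0.022]]
wrist_force: [0.8, -0.1, -2.2]
opening: 0.0446
```

Emit:
play_rows([
  [0,0,-0.4,0],
  [0,0,-0.8,0],
  [0,0,-1,0],
  [0,0,-1,0],
])

```text
t: 16.25
tcp_pos: [0.7839, -0.1506, 0.0799]
tcp_rot: [[-0.022, 0.806, 0.592], [0.011, 0.592, -0.806], [-1.0, -0.011, -0.022]]
wrist_force: [-2.3, 0.9, 1.0]
opening: 0.0446
```

```bash
python3 m.py 13 .075
```

```text
top 130 [-0.28079853 -0.02398345  0.06925565] [-0.2687067  -0.0018829   0.07557906] [-0.25531     0.02291211  0.08026064]
-0.278 42 -0.022934070939509738 0.022912106439214486
-0.27 43 -0.022448197234651447 0.021849516245537253
-0.262 30 -0.02398345080011516 0.015405873403969452
scene 76 [-0.2793242  -0.02277361  0.07037879] [-2.65890216e-01 -1.39374068e-04  7.49972380e-02] [-0.25520015  0.02286747  0.07999569]
-0.278 27 -0.022614053300249175 0.02210327419660395
-0.27 22 -0.022773610464441856 0.02109097392556802
-0.262 23 -0.022416920298117135 0.022867473939963023
16.35 [ 0.7839 -0.1506  0.0799] [[-0.0218  0.8055  0.5922]
 [ 0.0112  0.5925 -0.8055]
 [-0.9997 -0.011  -0.0219]] 0.04449980365600703 [-2.49260334  0.93705855  1.48194298]
tcp local [-0.2259609   0.00042271]
```

Contact is confirmed: the force changed from -2.3 to +1.5 N at the expected height, and the jig is centred within 0.5 mm. Release.

Emit:
play_rows([
  [0,0,0,0],
  [0,0,0,0],
  [0,0,0,0],
  [0,0,0,0],
  [0,0,0,0],
], grip=-0.5)

```text
t: 16.77
tcp_pos: [0.7841, -0.1506, 0.0799]
tcp_rot: [[-0.022, 0.806, 0.592], [0.011, 0.592, -0.806], [-1.0, -0.011, -0.022]]
wrist_force: [-0.3, 0.0, 0.9]
opening: 0.0638
```

Emit:
play_rows([
  [0,0,3,0],
  [0,0,10,0],
  [0,0,25,0],
  [0,0,45,0],
  [0,0,75,0],
])

```text
t: 17.18
tcp_pos: [0.7825, -0.1502, 0.1537]
tcp_rot: [[-0.026, 0.805, 0.592], [0.012, 0.592, -0.805], [-1.0, -0.014, -0.025]]
wrist_force: [0.4, -0.2, 0.1]
opening: 0.0642
```

Emit:
play_rows([
  [0,0,30,0],
  [0,0,60,0],
  [-15,30,85,0],
  [-35,65,100,0],
  [-60,100,100,0],
])

```text
t: 17.6
tcp_pos: [0.7269, -0.0526, 0.2616]
tcp_rot: [[-0.014, 0.807, 0.591], [0.011, 0.591, -0.807], [-1.0, -0.005, -0.017]]
wrist_force: [1.0, -0.2, 0.2]
opening: 0.0638
```

Emit:
play_rows([
  [-18,34,0,0],
  [-36,68,0,0],
  [-54,102,0,0],
  [-72,136,0,0],
  [-90,170,0,0],
])

```text
t: 18.02
tcp_pos: [0.6362, 0.1188, 0.2641]
tcp_rot: [[-0.011, 0.807, 0.591], [0.012, 0.591, -0.807], [-1.0, -0.002, -0.016]]
wrist_force: [0.5, 1.2, 0.5]
opening: 0.064
```

Emit:
play_rows([
  [-18,34,0,0],
  [-36,60,0,0],
  [-45,80,0,0],
  [-45,80,0,0],
  [-45,80,0,0],
])

```text
t: 18.43
tcp_pos: [0.5911, 0.2, 0.2661]
tcp_rot: [[-0.009, 0.805, 0.593], [0.012, 0.593, -0.805], [-1.0, 0.0, -0.015]]
wrist_force: [0.8, -1.2, -1.2]
opening: 0.0641
```

```bash
python3 m.py 14 .075; python3 - <<'E'
from h import *
a=np.radians(36.36);ux=-np.array([np.cos(a),np.sin(a)]);uy=np.array([-ux[1],ux[0]])
W=cloud("top",np.load("top14.npz")["d"]).reshape(-1,3);L=np.c_[(W[:,:2]-[.6017,-.2842])@np.c_[ux,uy],W[:,2]]
m=(abs(L[:,0]+.226)<.065)&(abs(L[:,1])<.05)&(abs(L[:,2]-.075)<.008);q=L[m]
x=q[:,:2];c=x.mean(0);w,v=np.linalg.eigh(np.cov((x-c).T))
print(len(q),c,np.degrees(np.arctan(v[1,1]/v[0,1])),cv2.minAreaRect(x.astype(np.float32)),np.linalg.lstsq(np.c_[x,np.ones(len(x))],q[:,2],rcond=None)[0])
s=L[(L[:,0]<-.28)&(L[:,0]>-.34)&(abs(L[:,1])<.15)&(L[:,2]>.085)&(L[:,2]<.1)];print('panel',s.mean(0))
cv2.imwrite("pics/topF.png",np.load("top14.npz")["p"][:,:,::-1])
E
```

```text
top 144 [-0.28073691 -0.02402364  0.0680348 ] [-2.67828904e-01 -2.63184278e-04  7.54222703e-02] [-0.25525327  0.02398049  0.08060951]
-0.278 45 -0.023604135011648108 0.022813587790752748
-0.27 43 -0.022856191478343762 0.022266013592167868
-0.262 41 -0.024023639942109373 0.02398049215950044
scene 78 [-0.27981742 -0.02295134  0.0681293 ] [-0.26697732 -0.00180013  0.07501251] [-0.25523397  0.02332828  0.0796473 ]
-0.278 22 -0.022896274139740127 0.0203111413854449
-0.27 28 -0.022951342467404216 0.02327213371007143
-0.262 24 -0.022086958366763172 0.02332827891189246
18.533 [0.5919 0.1984 0.2653] [[-9.200e-03  8.069e-01  5.907e-01]
 [ 1.150e-02  5.907e-01 -8.068e-01]
 [-9.999e-01 -6.000e-04 -1.470e-02]] 0.06382268948775587 [-0.13575605 -1.3090148  -0.0049371 ]
tcp local [-0.27817942 -0.39444411]
622 [-0.22538324 -0.00120373] 0.1430870107374361 ((-0.22576822340488434, -0.0002846326678991318), (0.04804631695151329, 0.11026317626237869), 89.54590606689453) [-0.00397583  0.02316811  0.0742558 ]
panel [-0.30542533 -0.00080364  0.09263907]
```

View pics/scene14.png

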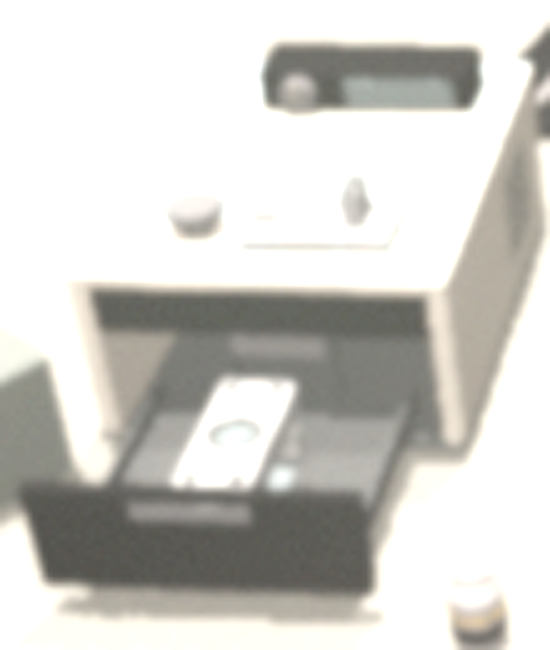

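View pics/topF.png

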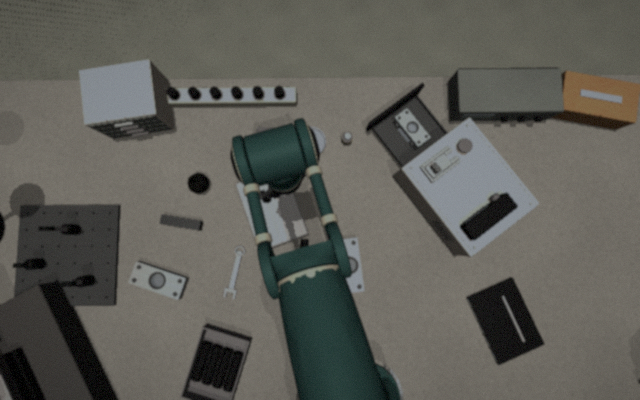

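The scene picture shows the jig lying lens-up on the ribs (≈235,435 in the crop), with the tray fully out, the button up and the tab out. The top picture shows the loose objects in view unmoved. The jig is square within about 0.3° and centred within about 1 mm. The arm is clear, so I'm handing in.

```bash
python3 -c "
from plant import order
print(order.finish_job())"
```

```text
the job is handed in; nothing more can be done
None
```

The job is done and handed in at about 18.5 s of the 64 s allowed. I slid the lock tab about 41 mm out and pressed the button fully, at about 5 N. The tray sprang fully out. I then carried the smallest jig from the tin and set it down softly on the ribs, with only a few newtons of contact.

**Last checks:**
- **Position:** the jig is centred on the ribs within about 1 mm and square within about 0.5°. Its top reads about 75 mm, against 76 mm expected, lens up.
- **Unit:** the tray panel is still where it was when fully open. The button is up and the tab is out.
- **Bench:** the other objects visible in the last top picture look unmoved. The slide box, screwdriver and part of the dish were hidden behind the arm there, so I did not check them individually, but the arm did not go near them at low height.

**Small disagreements:**
- **Hand tilt:** it crept to about 1.4° while carrying the jig.
- **Final level:** the fit to the jig's top shows a slope across its width of about 1.3°, while the fit before setting down showed under 0.5°. I put it down to depth noise at the edges, because the jig rests flat on both ribs.

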